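# Slide a loaded ware board home into its notches on the pottery bench rack

## Task

The ware board carrying the two mugs stands short of its place on the top rails of the blue bench rack. With the fingertips, gently push the board along the rails towards the robot's left until both battens under it drop into the notches in the rails and it lies flat on them; stop pushing as soon as it drops in, and move the hand clear. Do not lift the board or touch the mugs, which must stay standing on it, and leave the loose mug and the brush on the bench alone.

Things in the scene. Friction and masses are not known exactly. Their poses are not given: they have to be found in the camera images.
- rack: Low bench rack of blue steel angle, fixed, 660 mm long, 258 mm wide, up to 150 mm high. Origin on the bench surface, below where the board's centre must end. Its y axis runs along the two top rails (from y -360 to +300 mm), from the robot's right to its left: push the board along +y. Between the rails it is open down to cross bars 99 mm above the bench at y -330 and +270; lower tier of saucers all below 80 mm.
- notch_right (a point): Midway between the rails at the centre of the right-hand pair of notches (rack y -160 mm), level with the flat leaves' tops, 130 mm above the bench. Each rail is an angle: a flat leaf 30 mm wide, from 73 to 103 mm either side of the rack's middle, cut through by notches 34 mm long, and outside it an upright leaf rising to 150 mm that guides the board's edge with 3 mm play.
- notch_left (a point): Midway between the rails at the centre of the left-hand pair of notches (rack y +160 mm, 320 mm further along the rails), also 130 mm above the bench, with the rack's axes.
- ware_board: Loose plywood board, 460 mm long (its y, along the rails), 200 wide, 14 thick, 0.55 kg, on two battens across its underside, 10 mm high and 24 mm along y, 160 mm either side of its middle. Origin: its centre, level with the battens' undersides; board top 24 mm above. Origin 130 mm above the bench at the start, 60 to 160 mm short of its place; 120 mm, above the rack's origin (5 mm play), when dropped in.
- right_end (a point): Centre of the board's right-hand end face (200 mm wide, 14 high), the face to push: 230 mm from its middle towards -y, 17 mm above its origin (147 mm above the bench riding, 137 mm seated). Nothing stands within 140 mm of this end. Sliding takes 3 to 10 N; once dropped in, the notch walls stop the board and the push rises sharply. An end rubbing on the finger may drop only as the finger draws back.
- left_end (a point): Centre of the board's left-hand (leading) end face, 230 mm from its middle towards +y, 17 mm above its origin (147 mm above the bench riding, 137 mm seated).
- mug1: Mug nearer the board's middle, loose on the board: grey clay, 80 mm across, 88 mm high, handle reaching 77 mm from its axis, 0.18 kg. Origin at the centre of its foot, z up its axis.
- mug2: Equal mug nearer the board's left-hand end, loose on the board. Origin at the centre of its foot, z up its axis.
- bench_mug_mid (a point): Bystander: centre, half-way up, of a grey mug 84 mm across and 92 mm high standing on the bench to the right of the rack.
- brush: Bystander: a brush about 200 mm long lying on the bench to the right of the rack; origin under its middle, x along it.
Mind the look-alikes: they are no part of the job. Leave any orange look-alike of the mug1 alone.

How it is judged:
On the way, in this order (a step that is already met when the one before it is completed fails the run):
1. the fingers push the board, still riding on its battens, over the last 50 mm before the notches (contact force between the fingers and ware_board above 0.3 N and y of ware_board in the frame of rack above -0.05 m and z of each of right_end, left_end in the frame of rack above 0.143 m).
2. both battens have dropped into the notches (z of right_end in the frame of rack between 0.132 and 0.141 m and z of left_end in the frame of rack between 0.132 and 0.141 m and y of ware_board in the frame of rack between -0.008 and 0.008 m), for 0.2 s.
At the end, for the whole second after the job is handed in: Both ends of the board are down at their seated height above the bench (within 4 mm), the board's middle is within 8 mm of its place along the rails, it is at rest, and both mugs stand upright on it (within 0.1 rad) (all of step 2 and linear speed of ware_board below 0.01 m/s and angle between each of mug1, mug2's own z axis and vertical below 0.1 rad and z of mug1 in the frame of ware_board between 0.017 and 0.031 m and z of mug2 in the frame of ware_board between 0.017 and 0.031 m); the robot touches nothing.
It fails at once if the board is lifted: an end rises more than 15 mm above its height when riding on the rails (z of any of right_end, left_end in the frame of rack above 0.162 m).
It fails at once if the robot touches a mug on the board (contact force between any of the fingers, the arm and mug1 above 0.5 N or contact force between any of the fingers, the arm and mug2 above 0.5 N).
It fails at once if a mug on the board tips over (angle between any of mug1, mug2's own z axis and vertical above 0.35 rad).
It fails at once if the board is rammed with more than 60 N (contact force between the fingers and ware_board above 60 N).
It fails at once if the loose mug or the brush on the bench is moved by more than 20 mm (distance of any of bench_mug_mid, brush from where it was at the start of the episode above 0.02 m).
It also fails if it takes over 38 s, if anything falls off the work surface, if the arm or the gripper's body presses on something with over 40 N, if the wrist force passes 120 N, or if a joint passes its speed limit or range.

## Robot

A 6-joint arm with a two-finger parallel gripper is mounted at the origin on the work surface. World frame = base frame: x ahead of the robot, y to its left, z up, the work surface at z = 0. Lengths are in m, angles in rad, forces in N, time in s.
With the tool pointing down it reaches from about 0.425 to 0.95 m from the base axis. Payload 3.5 kg.
Tool frame: the origin (TCP) lies midway between the tips of the shut fingers; the grasp point (between the pads) lies ctrl.grasp_offset behind it (ctrl.grasp_offset is the distance from the TCP to the grasp point, in m); x points along the fingers, y is the direction in which the jaws open and shut, and the axes are right-handed (so a half turn about x gives the same grasp; the last joint's range is limited). The gripper opens to 85 mm and grips with 20 to 120 N. Pads are 22 mm wide; open, the fingers measure 114 mm over their backs; the gripper's body (76 mm by 85 mm) begins 54 mm behind the grasp point. The pads swing forward as they close: fully open they stand 13 mm farther back than shut.
Start: joints at [-1.29, 0.286, 1.577, -0, 1.279, -0.15], TCP at [0.282, -0.613, 0.231] pointing down, gripper open.
Joint ranges: [-2.77, 2.77], [-0.9, 2.22], [0.21, 2.48], [-1.53, 4.67], [0.24, 2.81], [-2.84, 2.84]. Speed limits (rad/s): [2.79, 2.79, 3.14, 3.14, 3.14, 3.14].

## Interface

Orientations are given as a unit quaternion [x, y, z, w].
In Python, from plant import readout, read_camera, sign_off, ctrl gives the robot as it stands.
- The arm moves only by the tool drive_tool, never from a script. Its argument "steps" is a list of rows, each a list of 5 numbers: the shift along the tool's x, y, z in cm, then the turn about the tool's x in degrees, then the opening, from 0 (shut) to 1 (fully open). A call has 1 to 10 rows; each row shifts and turns the commanded pose from where the row before left it, along the tool's axes as they then stand; what a row does not reach is not made up. A row lasts 1/10 s, in which the tool goes at most 50 mm and 8.59 degrees, less where a joint would pass 70% of its speed; a pose out of reach is approached as far as the arm can. A call is refused whole if a number of a shift passes 5 or a number of a turn 8.59, either way. A call with a gripper value outside its range is refused whole. The fingers move at their own pace and stop on an object; "force" is the grip in N (left out, the last holds). Time passes only in rows, so rows that do not move let the fingers close. It gives the time, the measured TCP pose, the force and the opening at its end, in the units of the state.
- readout.get_state(): the state, without advancing time (a new reading comes with each control period).
- read_camera(name): name is "scene" or "top" or "wrist"; returns a dict with "frame" (384x512x3 uint8, red, green, blue), "vertical_fov" (degrees; the focal length in pixels is half the picture's height over the tangent of half this angle, whatever the lens; pixels are square), "cx", "cy" (the principal point, pixels), "eye" and "orientation" of the camera in the world. Camera axes: x right, y up, looking along -z (the intrinsics and any distortion apply to the point x, -y, -z); pixel columns grow to the right and rows downward; lengths in m; the calibration is good to about 2 mm. A picture is of the moment at which its call begins. There is no depth.
- sign_off(): hands the job in, once; it reports no verdict.
The state is a dict: "time": time; "qpos": joint angles; "dq": joint speeds; "joint_efforts": joint torques, N m; "eef_pos": TCP position; "tcp_rot": TCP orientation; "contact_force": force on the tool from outside, world axes, zero at the start; "wrist_torque": the same for the moment, N m; "opening": opening from 0.0 (shut) to 1.0 (fully open).
Only numpy, scipy, OpenCV 4.12 (cv2) and the standard library are available. Lean on these libraries where they do the work, as an engineer would, in place of code of your own. Each camera call takes 0.05 s, during which the arm holds its last target. There are 200 camera calls.

## Working session

There is one attempt and no reset: what is moved stays moved. The work goes in short steps, Python scripts to look and compute and a tool call to move; the robot and the scene stay as the last step left them, time stands still between calls to the robot, and variables do not carry over. Pictures are saved under pics/ and viewed, about 8 in all and at most 12, crops included, and the job is handed in when it is done.

Besides the shell and the picture viewer there is one more tool, called as a command line: name --pt "numbers of a row" for each row, then --argument value for the rest. drive_tool: Moves the arm, as the interface text tells. Its arguments: {"type":"object","properties":{"steps":{"type":"array","items":{"type":"array","items":{"type":"number"}}},"force":{"type":"number"}},"required":["steps"]}

```bash
mkdir -p pics; cat > h.py <<'E'
import numpy as np, cv2
from scipy.spatial.transform import Rotation as R
from plant import readout, read_camera, sign_off, ctrl
def K(c):
    h=c['frame'].shape[0]; return h/2/np.tan(np.radians(c['vertical_fov'])/2)
def ray(c,u,v):
    f=K(c); d=np.array([(u-c['cx'])/f,-(v-c['cy'])/f,-1.]); return np.array(c['eye']),R.from_quat(c['orientation']).apply(d)
def on(c,u,v,z):
    o,d=ray(c,u,v); return o+d*(z-o[2])/d[2]
def proj(c,p):
    q=R.from_quat(c['orientation']).inv().apply(np.array(p)-c['eye']); f=K(c); return c['cx']+f*q[0]/-q[2], c['cy']-f*q[1]/-q[2]
def save(c,n,crop=None,s=1):
    im=c['frame'][...,::-1]
    if crop: a,b,x,y=crop; im=im[b:y,a:x]
    cv2.imwrite('pics/'+n,cv2.resize(im,None,fx=s,fy=s,interpolation=cv2.INTER_CUBIC))
E
python3 - <<'E'
from h import *
import pickle
D={}
for n in('scene','top'):
    c=read_camera(n);D[n]=c;save(c,n+'0.png',s=1.5); print(n,{k:v for k,v in c.items() if k!='frame'})
pickle.dump(D,open('d.pkl','wb'))
print(readout.get_state(),ctrl.grasp_offset)
E
```

```text
scene {'vertical_fov': 55.362044386385456, 'cx': 256.18553357160255, 'cy': 184.741215923628, 'eye': array([ 1.07724982, -0.83731176,  0.77936488]), 'orientation': array([0.45150885, 0.15933836, 0.31646007, 0.81890419])}
top {'vertical_fov': 53.06755224286411, 'cx': 255.0376169428852, 'cy': 193.88374041219615, 'eye': array([ 0.24149665, -0.09816763,  1.47948802]), 'orientation': array([-0.06332012,  0.04715188,  0.71384978, -0.69583457])}
{'time': 0.1, 'qpos': array([-1.29002452e+00,  2.87144513e-01,  1.57804024e+00,  4.44950561e-05,
        1.27863296e+00, -1.50001508e-01]), 'dq': array([ 0.00100921, -0.0002214 , -0.00130645,  0.0005896 ,  0.00100446,
        0.00018195]), 'joint_efforts': array([ 8.51411405e-04, -4.07298267e+01, -2.93701494e+01, -1.55316202e-04,
        3.42948013e-03,  1.83435547e-07]), 'eef_pos': array([ 0.28172852, -0.61273035,  0.23003533]), 'tcp_rot': array([-0.69073242, -0.15190796,  0.69080517, -0.150336  ]), 'contact_force': array([-0.4796985 , -0.40505051, -0.28495667]), 'wrist_torque': array([0.03049484, 0.00183211, 0.01823741]), 'opening': 1.0017300835810785} 0.0187
```

View pics/scene0.png

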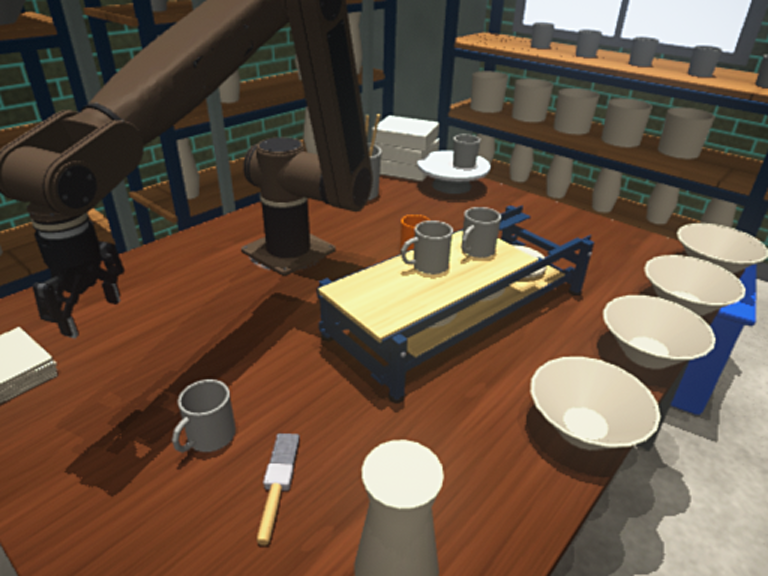

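View pics/top0.png

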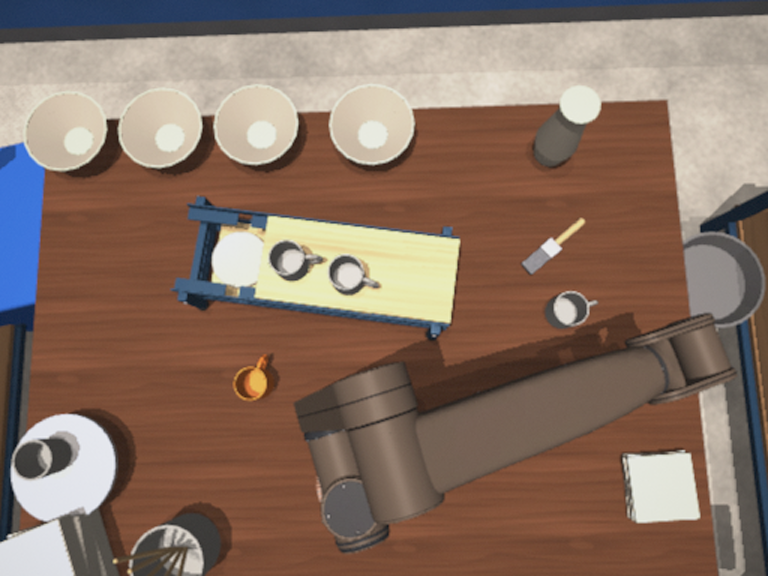

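Scene (in 768×576 views): the long yellow board's right end is at about (455,280) in top and its two grey mugs are at (290,260) and (348,273). Look-alikes are the orange mug (250,382), the loose grey bench mug (570,308), the brush (553,245) and the yellow lower tier/saucers below the board. The board I want is the pale yellow rectangle carrying both grey mugs. Next I'll measure it and take a close crop.

```bash
python3 - <<'E'
from h import *
import pickle
D=pickle.load(open('d.pkl','rb'));c=D['top']
hsv=cv2.cvtColor(c['frame'],cv2.COLOR_RGB2HSV)
m=cv2.inRange(hsv,(20,40,170),(35,200,255))
m=cv2.morphologyEx(m,cv2.MORPH_OPEN,np.ones((3,3)))
cs=sorted(cv2.findContours(m,0,2)[0],key=cv2.contourArea)[-2:]
for k in cs:
    r=cv2.minAreaRect(cv2.convexHull(k)); b=cv2.boxPoints(r); print(cv2.contourArea(k),b.round(1).tolist()); print([on(c,*p,.154).round(4).tolist() for p in b]); print(cv2.approxPolyDP(cv2.convexHull(k),4,True).reshape(-1,2).tolist())
im=c['frame'][...,::-1][125:230,110:315]
cv2.imwrite('pics/crop.png',cv2.resize(im,None,fx=3.9,fy=3.9,interpolation=cv2.INTER_CUBIC))
E
```

```text
69.5 [[167.0, 249.0], [176.0, 249.0], [176.0, 260.0], [167.0, 260.0]]
[[0.2677, 0.2365, 0.154], [0.267, 0.2054, 0.154], [0.2298, 0.2051, 0.154], [0.2305, 0.236, 0.154]]
[[170, 249], [174, 260], [167, 256]]
7146.5 [[160.3000030517578, 197.6999969482422], [167.3000030517578, 141.8000030517578], [306.70001220703125, 159.1999969482422], [299.70001220703125, 215.10000610351562]]
[[0.4467, 0.2623, 0.154], [0.6487, 0.2401, 0.154], [0.5697, -0.2555, 0.154], [0.3726, -0.2227, 0.154]]
[[166, 152], [184, 144], [305, 159], [300, 213], [171, 198]]
```

View pics/crop.png

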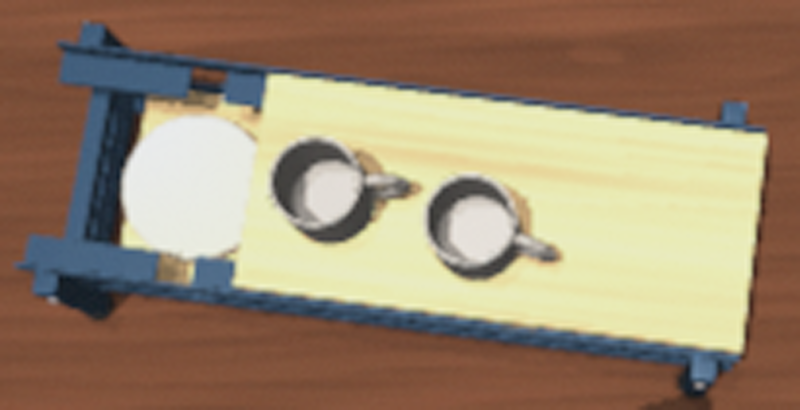

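The crop confirms the right board, with two grey mugs on it. Its corners in the crop are (268,73), (767,131), (742,355) and (234,287), and the open left notches are at (209,76) and (176,269).

```bash
python3 - <<'E'
from h import *
import pickle
D=pickle.load(open('d.pkl','rb'));c=D['top'];s=D['scene']
g=lambda x,y,z: on(c,(x+.5)/3.9-.5+110,(y+.5)/3.9-.5+125,z)
TL,TR,BR,BL=[g(*p,.154) for p in((268,73),(767,131),(742,355),(234,287))]
n=[g(*p,.13) for p in((209,76),(176,269))]
print(TL,TR,BR,BL); print(*[np.linalg.norm(a-b) for a,b in((TL,TR),(BL,BR),(TL,BL),(TR,BR))])
L=(TL+BL)/2;Rr=(TR+BR)/2; u=(L-Rr);u/=np.linalg.norm(u); print('L,R,u',L,Rr,u,np.degrees(np.arctan2(-u[0],u[1])))
nn=(n[0]+n[1])/2; print('notch',n,nn,'dist left end->notch',(nn-L)@u, 'travel', (nn-L)@u+70)
S=[on(s,x/1.5,y/1.5,.154) for x,y in((322,292),(376,331))]; print('scene right corners',S)
x=R.from_quat(readout.get_state()['tcp_rot']).as_matrix();print(x)
E
```

```text
[0.64171104 0.20016482 0.154     ] [ 0.57335802 -0.25420036  0.154     ] [ 0.37064889 -0.22315266  0.154     ] [0.44378026 0.22936387 0.154     ]
0.4594778019733152 0.45838783748700973 0.20007292919576278 0.20507304013477312
L,R,u [0.54274565 0.21476435 0.154     ] [ 0.47200346 -0.23867651  0.154     ] [0.15414727 0.98804788 0.        ] -8.867344025575166
notch [array([0.64777009, 0.2610387 , 0.13      ]), array([0.46559724, 0.28898005, 0.13      ])] [0.55668366 0.27500937 0.13      ] dist left end->notch 0.06167347872197911 travel 70.06167347872199
scene right corners [array([ 0.39185816, -0.22762342,  0.154     ]), array([ 0.55513502, -0.24618695,  0.154     ])]
[[-5.75616167e-04  4.17561271e-01 -9.08648586e-01]
 [ 2.14973431e-03 -9.08646121e-01 -4.17561500e-01]
 [-9.99997524e-01 -2.19370820e-03 -3.74614395e-04]]
```

drive_tool --pt "0 0 0 -8.06 0" --pt "0 0 0 -8.06 0" --pt "0 0 0 -8.06 0" --pt "0 0 0 -8.06 0" --pt "0 0 0 -8.06 0" --pt "0 0 0 -8.06 0" --pt "0 0 0 -8.06 0" --pt "0 0 0 0 0"

```text
time: 0.9
eef_pos: [0.2818, -0.613, 0.2306]
tcp_rot: [0.537, 0.46, -0.537, 0.459]
contact_force: [-0.2, 0.3, 0.9]
opening: -0.001
```

drive_tool --pt "0 1.3 -3.4 0 0" --pt "0 1.3 -3.4 0 0" --pt "0 1.3 -3.4 0 0" --pt "0 1.3 -3.4 0 0" --pt "0 1.3 -3.4 0 0" --pt "0 1.3 -3.4 0 0" --pt "0 1.3 -3.4 0 0" --pt "0 1.3 -3.4 0 0" --pt "0 1.3 -3.4 0 0" --pt "0 1.3 -3.3 0 0"

```text
time: 1.9
eef_pos: [0.4632, -0.2969, 0.2311]
tcp_rot: [0.538, 0.459, -0.538, 0.459]
contact_force: [0.2, -0.1, 0.4]
opening: -0.003
```

```bash
python3 - <<'E'
from h import *
s=readout.get_state(); M=R.from_quat(s['tcp_rot']).as_matrix(); print(s['eef_pos'],s['contact_force']);print(M.round(4))
Rr=np.array([.472,-.2387,.147]); d=np.array(Rr-s['eef_pos']); print('to right_end in tool axes cm',(M.T@d*100).round(2))
save(read_camera('wrist'),'w1.png',s=1.2)
E
```

```text
[ 0.46316665 -0.29690213  0.23107832] [ 0.21801455 -0.12271792  0.44212831]
[[-2.000e-04  9.874e-01 -1.582e-01]
 [ 3.000e-04 -1.582e-01 -9.874e-01]
 [-1.000e+00 -3.000e-04 -2.000e-04]]
to right_end in tool axes cm [ 8.41 -0.05 -5.88]
```

View pics/w1.png

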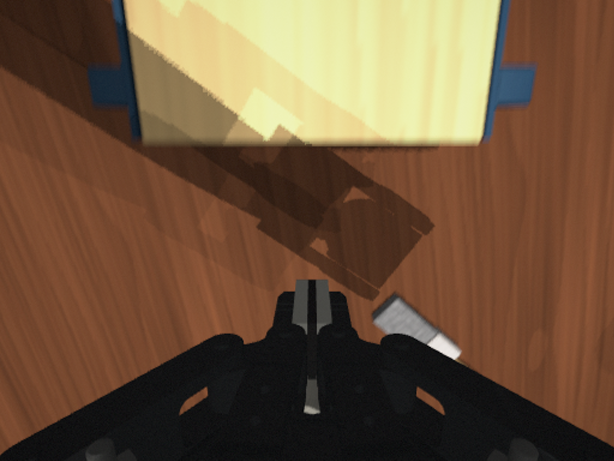

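The wrist view shows the board end straight ahead, with edge row 145 spanning columns 138–485, centred on and square to the shut fingertips at (312,290). I'll lower the hand behind the end face.

drive_tool --pt "2 0 0 0 0" --pt "2 0 0 0 0" --pt "2 0 0 0 0" --pt "2 0 0 0 0" --pt "1.7 0 0 0 0" --pt "0 0 0 0 0" --pt "0 0 -1 0 0" --pt "0 0 -1 0 0" --pt "0 0 -1 0 0" --pt "0 0 0 0 0"

```text
time: 2.95
eef_pos: [0.4679, -0.2675, 0.1352]
tcp_rot: [0.537, 0.46, -0.537, 0.46]
contact_force: [-0.6, -0.7, -0.4]
opening: 0.0
```

drive_tool --pt "0 0 -0.5 0 0" --pt "0 0 -0.5 0 0" --pt "0 0 -0.3 0 0" --pt "0 0 -0.3 0 0" --pt "0 0 -0.3 0 0" --pt "0 0 -0.3 0 0" --pt "0 0 0 0 0"

```text
time: 3.65
eef_pos: [0.4708, -0.2477, 0.1343]
tcp_rot: [-0.537, -0.459, 0.538, -0.46]
contact_force: [-1.1, -3.5, -1.5]
opening: -0.002
```

drive_tool --pt "0 0 -0.6 0 0" --pt "0 0 -0.6 0 0" --pt "0 0 -0.6 0 0" --pt "0 0 -0.6 0 0" --pt "0 0 -0.6 0 0" --pt "0 0 -0.6 0 0" --pt "0 0 -0.6 0 0" --pt "0 0 -0.6 0 0" --pt "0 0 -0.6 0 0" --pt "0 0 -0.6 0 0"

```text
time: 4.65
eef_pos: [0.4801, -0.1873, 0.1344]
tcp_rot: [-0.537, -0.46, 0.537, -0.46]
contact_force: [-1.1, -4.5, -0.6]
opening: 0.001
```

```bash
python3 - <<'E'
from h import *
c=read_camera('top'); 
im=c['frame'][...,::-1][125:230,110:315]
cv2.imwrite('pics/t2.png',cv2.resize(im,None,fx=3.9,fy=3.9,interpolation=cv2.INTER_CUBIC))
s=readout.get_state();print(s['eef_pos'],s['contact_force'])
E
```

```text
[ 0.48025833 -0.18639738  0.13434626] [ 0.1365739  -1.71823005 -1.19952028]
```

View pics/t2.png

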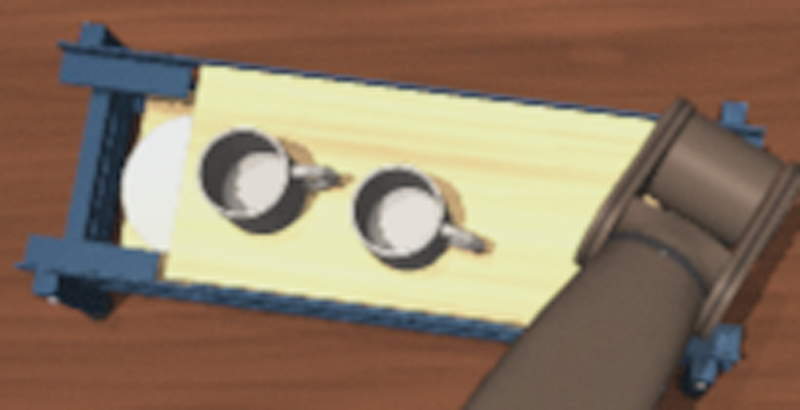

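The board has slid about 62 mm: its left edge now runs from (199,63) to (165,277), and the mugs are standing. About 70 mm is left.

drive_tool --pt "0 0 -0.5 0 0" --pt "0 0 -0.5 0 0" --pt "0 0 -0.5 0 0" --pt "0 0 -0.5 0 0" --pt "0 0 -0.5 0 0" --pt "0 0 -0.5 0 0" --pt "0 0 -0.5 0 0" --pt "0 0 -0.5 0 0" --pt "0 0 -0.5 0 0" --pt "0 0 -0.5 0 0"

```text
time: 5.7
eef_pos: [0.4878, -0.1382, 0.1344]
tcp_rot: [-0.537, -0.46, 0.537, -0.46]
contact_force: [-0.5, -4.9, 0.2]
opening: 0.006
```

drive_tool --pt "0 0 -0.3 0 0" --pt "0 0 -0.3 0 0" --pt "0 0 -0.3 0 0" --pt "0 0 -0.2 0 0"

```text
time: 6.1
eef_pos: [0.4895, -0.1274, 0.1344]
tcp_rot: [-0.537, -0.46, 0.537, -0.46]
contact_force: [-1.4, -4.9, -0.3]
opening: 0.001
```

drive_tool --pt "0 0 -0.2 0 0" --pt "0 0 -0.1 0 0"

```text
time: 6.3
eef_pos: [0.4899, -0.1237, 0.1342]
tcp_rot: [0.538, 0.46, -0.537, 0.459]
contact_force: [-1.0, -4.9, -0.8]
opening: -0.0
```

drive_tool --pt "0 0 -0.1 0 0" --pt "0 0 -0.1 0 0"

```text
time: 6.5
eef_pos: [0.4902, -0.1228, 0.1343]
tcp_rot: [-0.537, -0.46, 0.537, -0.46]
contact_force: [-0.9, -4.8, -0.8]
opening: 0.003
```

drive_tool --pt "0 0 -0.1 0 0" --pt "0 0 -0.1 0 0"

```text
time: 6.7
eef_pos: [0.4906, -0.1207, 0.1343]
tcp_rot: [-0.537, -0.46, 0.537, -0.46]
contact_force: [-0.6, -4.9, -1.1]
opening: -0.001
```

drive_tool --pt "0 0 -0.1 0 0" --pt "0 0 -0.1 0 0"

```text
time: 6.9
eef_pos: [0.4909, -0.1186, 0.1342]
tcp_rot: [-0.537, -0.46, 0.537, -0.46]
contact_force: [-1.5, -4.3, -0.9]
opening: -0.001
```

drive_tool --pt "0 0 -0.1 0 0"

```text
time: 7.0
eef_pos: [0.491, -0.1176, 0.1343]
tcp_rot: [-0.537, -0.46, 0.537, -0.46]
contact_force: [-1.2, -4.4, -1.1]
opening: 0.0
```

```bash
python3 - <<'E'
from h import *
c=read_camera('scene'); save(c,'s3.png',(190,110,430,290),3.3)
s=readout.get_state();print(s['eef_pos'],s['contact_force'])
E
```

```text
[ 0.49105014 -0.1174265   0.13425616] [ 0.05991349 -3.84715287 -1.69175906]
```

View pics/s3.png

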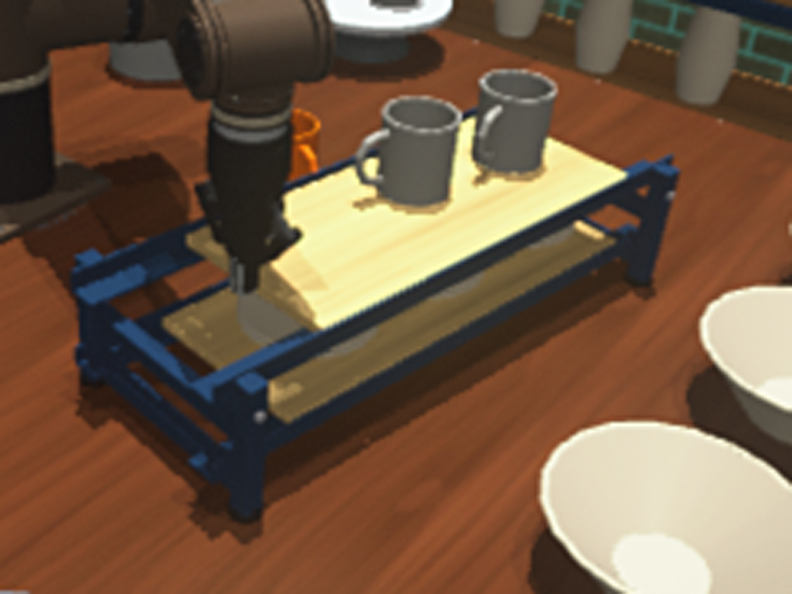

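The board seems to be still riding: the force is unchanged at about 4.5 N, the near corner at (320,328) is still level with the leaf edge, and the mugs stand. I'll continue in 1 mm rows.

drive_tool --pt "0 0 -0.1 0 0" --pt "0 0 -0.1 0 0"

```text
time: 7.25
eef_pos: [0.4913, -0.1156, 0.1342]
tcp_rot: [-0.537, -0.46, 0.537, -0.46]
contact_force: [-1.0, -3.8, -1.7]
opening: 0.002
```

drive_tool --pt "0 0 -0.1 0 0"

```text
time: 7.35
eef_pos: [0.4915, -0.1148, 0.1343]
tcp_rot: [-0.537, -0.46, 0.537, -0.46]
contact_force: [-1.2, -7.6, -1.8]
opening: 0.0
```

drive_tool --pt "0 0 -0.1 0 0"

```text
time: 7.45
eef_pos: [0.4915, -0.1148, 0.1343]
tcp_rot: [-0.536, -0.459, 0.538, -0.461]
contact_force: [-2.0, -10.0, -1.6]
opening: 0.002
```

The push rose from 4 to 10 N and the hand stopped advancing, so the board is against the notch wall. I'll draw back gently.

drive_tool --pt "0 0 0.2 0 0" --pt "0 0 0.2 0 0" --pt "0 0 0.3 0 0" --pt "0 0 0.5 0 0" --pt "0 0 1 0 0" --pt "0 0 1.5 0 0" --pt "0 0 2 0 0" --pt "0 0 2 0 0" --pt "0 0 0 0 0"

```text
time: 8.35
eef_pos: [0.4795, -0.1926, 0.1346]
tcp_rot: [-0.538, -0.458, 0.538, -0.459]
contact_force: [1.1, 0.1, -1.0]
opening: -0.001
```

```bash
python3 - <<'E'
from h import *
c=read_camera('scene'); save(c,'s4.png',(190,110,430,290),3.3)
s=readout.get_state();print(s['eef_pos'],s['contact_force'])
E
```

```text
[ 0.4795452  -0.19139985  0.13442322] [-0.14312934  0.30042388 -0.34701996]
```

View pics/s4.png

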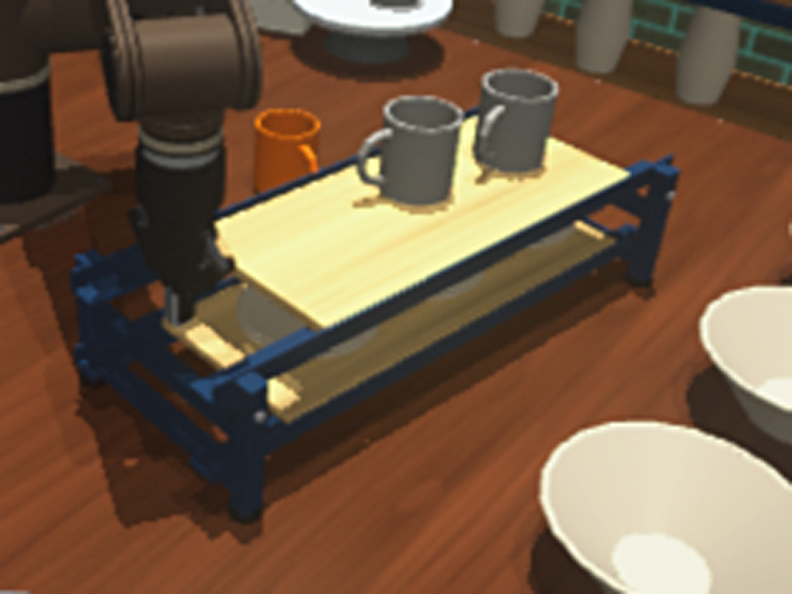

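The finger is clear. The mug positions in the scene crop didn't change during the draw-back (mug1 foot (418,205) in both), so the board either dropped earlier, on entering the notch play, or not at all. I'll raise the hand and measure the height from two views.

drive_tool --pt "0 0 3 0 0" --pt "0 0 3 0 0" --pt "0 0 3 0 0" --pt "-2 0 0 0 0" --pt "-4 0 0 0 0" --pt "-4 0 0 0 0" --pt "-3 0 4 0 0" --pt "0 0 5 0 0" --pt "0 0 5 0 0" --pt "0 0 0 0 0"

```text
time: 9.4
eef_pos: [0.4428, -0.4216, 0.2641]
tcp_rot: [-0.538, -0.458, 0.539, -0.459]
contact_force: [-0.1, 0.6, 0.8]
opening: -0.003
```

```bash
python3 - <<'E'
from h import *
import pickle
O=pickle.load(open('d.pkl','rb'))
N={n:read_camera(n) for n in('scene','top')}; pickle.dump(N,open('n.pkl','wb'))
def cr(c,b,s):
    a,d,x,y=b; return cv2.resize(c['frame'][d:y,a:x,::-1],None,fx=s,fy=s,interpolation=cv2.INTER_CUBIC)
b=(270,130,400,205)
cv2.imwrite('pics/cmp_s.png',np.vstack([cr(O['scene'],b,4),cr(N['scene'],b,4)])[:600])
b=(110,125,315,230)
cv2.imwrite('pics/cmp_t.png',cr(N['top'],b,3.9))
s=readout.get_state();print(s['eef_pos'],s['contact_force'])
E
```

```text
[ 0.44378186 -0.41743267  0.26359831] [ 0.59856572  0.22351639 -0.42364993]
```

View pics/cmp_s.png

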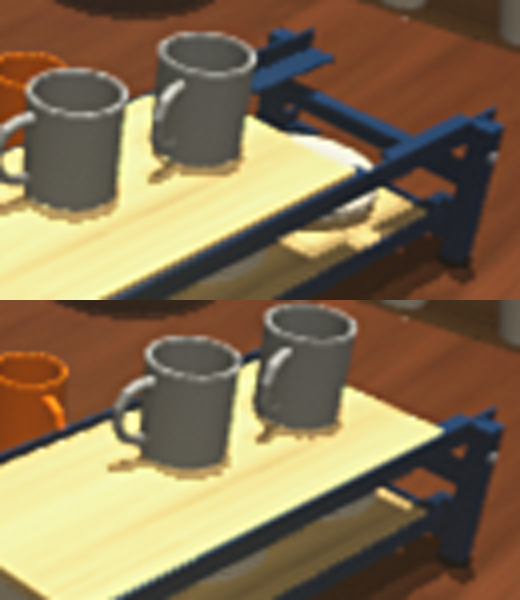

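View pics/cmp_t.png

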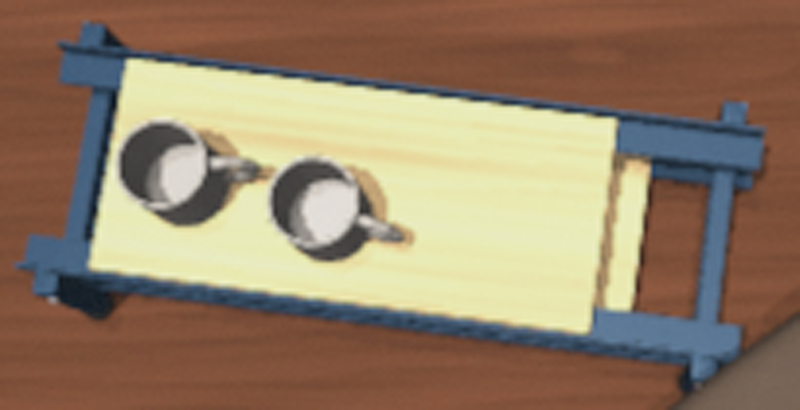

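```bash
python3 - <<'E'
from h import *
import pickle
O=pickle.load(open('d.pkl','rb'));N=pickle.load(open('n.pkl','rb'))
P={'O':((268,73),(767,131),(742,355),(234,287)),'N':((124,58),(616,118),(590,332),(91,270))}
out=[]
for k,D,box in(('O',O,(205,175,305,225)),('N',N,(245,165,345,215))):
    c=D['top'];a,d,x,y=box
    im=cv2.resize(D['scene']['frame'][d:y,a:x,::-1],None,fx=6,fy=6,interpolation=cv2.INTER_CUBIC)
    for z,col in((.154,(0,0,255)),(.144,(0,160,0))):
        W=[on(c,(px+.5)/3.9-.5+110,(py+.5)/3.9-.5+125,z) for px,py in P[k]]
        print(k,z,'lengths',[round(float(np.linalg.norm(W[i]-W[j])),4) for i,j in((0,1),(3,2),(0,3),(1,2))])
        q=[proj(D['scene'],w) for w in W]
        print(' scene px',np.round(q,1).tolist())
        t=lambda u:(int((u[0]-a+.5)*6),int((u[1]-d+.5)*6))
        cv2.line(im,t(q[1]),t(q[2]),col,1);cv2.line(im,t(q[1]),t(q[0]),col,1)
    out.append(im)
cv2.imwrite('pics/ov.png',np.vstack(out))
g=lambda x,y,z: on(N['top'],(x+.5)/3.9-.5+110,(y+.5)/3.9-.5+125,z)
n=(g(209,76,.13)+g(176,269,.13))/2
for z in(.144,.154):
    W=[g(*p,z) for p in P['N']]; u=(W[0]+W[3]-W[1]-W[2])/2;u/=np.linalg.norm(u)
    print(z,'board y from place',(sum(W)/4-n)@u+.16)
E
```

```text
O 0.154 lengths [0.4595, 0.4584, 0.2001, 0.2051]
 scene px [[358.2, 171.7], [253.7, 224.9], [211.0, 191.4], [314.2, 150.0]]
O 0.144 lengths [0.4629, 0.4618, 0.2016, 0.2066]
 scene px [[358.8, 174.3], [254.0, 228.4], [211.1, 194.3], [314.6, 152.3]]
N 0.154 lengths [0.4572, 0.4537, 0.199, 0.197]
 scene px [[380.8, 159.8], [289.0, 205.7], [246.5, 177.6], [336.7, 140.6]]
N 0.144 lengths [0.4607, 0.4571, 0.2005, 0.1985]
 scene px [[381.4, 162.2], [289.5, 208.9], [246.8, 180.3], [337.2, 142.7]]
0.144 board y from place 0.005633972607610782
0.154 board y from place 0.0036686897827959697
```

View pics/ov.png

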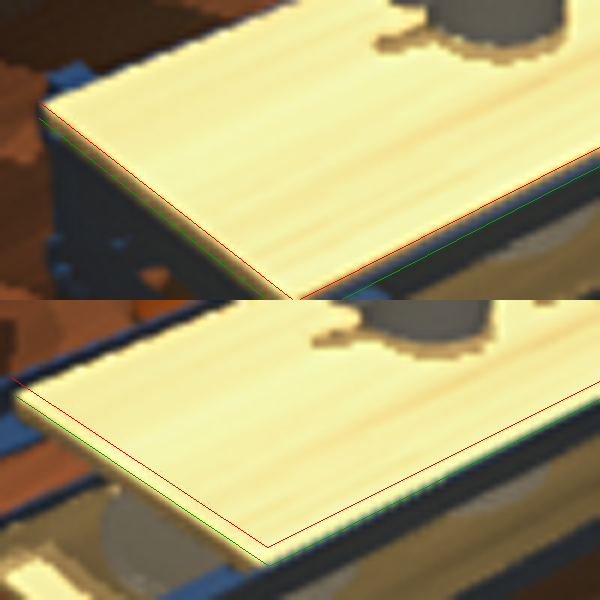

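The overlay settles it. At the start the board top matches z = 0.154 (red); now its right end and long edge match z = 0.144 (green), so it is seated, at y of about +5 mm. The hand is clear.

```bash
python3 -c "
from plant import *
sign_off()"
```

```text
the job is handed in; nothing more can be done
```

I pushed the board along the rails with the shut fingertips until it dropped into the notches, then backed the hand away, raised it clear and handed the job in at about 9.5 s.

- **Push:** the travel was about 135 mm. Sliding took roughly 4–5 N, and I stopped when the push rose to 10 N against the notch wall.
- **Late stop:** sliding force showed no clear sign of the drop. The board probably dropped a few millimetres earlier and I pushed it across the remaining play.
- **Height:** matching the top and scene views puts the board top at 144 mm along its right end and near long edge. That is the seated height; at the start the same check gave 154 mm.
- **Position along the rails:** the board measures about 5.6 mm past its place. That is inside the 8 mm limit, but slightly over the nominal 5 mm play, which I put down to measuring error of about 2 mm.
- **Mugs:** both stand upright on the board in the last pictures.
- **Brush and loose mug:** the hand came near neither, but I did not re-measure them at the end.

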